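# Load the bench spindles with arbors and hang up their covers

### The job

Get the bench spindles ready: hang every black spindle cover, those on the bench and the one still on a spindle, by its eye on the pegs of the plywood stand, and load every arbor from the rack into a free spindle, taper fully home with the drive slots over the dogs and the flange flat on the spindle face. Do not let an arbor fall onto the bench, and leave the oil bottle, mallet and die plate where they are.

Things in the scene. Friction and masses are not known exactly. Their poses are not given: they have to be found in the camera images.
- arbor1_mid (a point): Steel arbor (may be absent): end-mill holder, gripping body a plain cylinder 40 mm across. Point on its axis, 48 mm above the flange underside, 32 mm below its top; z up. Flange 50 mm across, 16 thick; below it a tapered shank 48 mm long, 32 mm across at the flange, 19 at the tip. Two open slots 17 mm wide through the flange rim at +x and -x, from 17.5 mm off the axis outwards; fits either way round. 0.6 kg.
- arbor2_mid (a point): Steel arbor (may be absent): collet chuck, neck 34 mm across and 14 mm high, then a nut 44 mm across to the top. Point on its axis, 48 mm above the flange underside, 32 mm below its top; z up. Flange 50 mm across, 16 thick; below it a tapered shank 48 mm long, 32 mm across at the flange, 19 at the tip. Two open slots 17 mm wide through the flange rim at +x and -x, from 17.5 mm off the axis outwards; fits either way round. 0.6 kg.
- arbor3_mid (a point): Steel arbor (may be absent): drill chuck, neck 34 mm across and 12 mm high, barrel 48 mm across for 38 mm, then a 14 mm cone. Point on its axis, 48 mm above the flange underside, 32 mm below its top; z up. Flange 50 mm across, 16 thick; below it a tapered shank 48 mm long, 32 mm across at the flange, 19 at the tip. Two open slots 17 mm wide through the flange rim at +x and -x, from 17.5 mm off the axis outwards; fits either way round. 0.6 kg.
- rack: Fixed grey plastic rack, 90 x 276 mm, top 70 mm above the bench, origin at its underside centre, three 38 mm holes in a row along y, 92 mm apart. The arbors start upright in its holes, shank down, flange on the rack's top, turned anyhow.
- spindle1_face (a point): Fixed upright steel spindle, 62 mm across, clocked anyhow. Point: centre of its flat top face, 80 mm above the bench; z up. Taper bore 34 mm at the mouth, 54 deep, 0.8 mm clear of a shank that is home: the flange then lies on this face. Two dogs 13 mm wide (along y), 8 mm high, at +x and -x, 19.5 to 29.5 mm off the axis. An arbor that misses the dogs stands 8 mm high.
- spindle2_face (a point): Fixed upright steel spindle, 62 mm across, clocked anyhow. Point: centre of its flat top face, 80 mm above the bench; z up. Taper bore 34 mm at the mouth, 54 deep, 0.8 mm clear of a shank that is home: the flange then lies on this face. Two dogs 13 mm wide (along y), 8 mm high, at +x and -x, 19.5 to 29.5 mm off the axis. An arbor that misses the dogs stands 8 mm high.
- spindle3_face (a point): Fixed upright steel spindle, 62 mm across, clocked anyhow. Point: centre of its flat top face, 80 mm above the bench; z up. Taper bore 34 mm at the mouth, 54 deep, 0.8 mm clear of a shank that is home: the flange then lies on this face. Two dogs 13 mm wide (along y), 8 mm high, at +x and -x, 19.5 to 29.5 mm off the axis. An arbor that misses the dogs stands 8 mm high.
- bed: Fixed green bed plate 100 x 320 x 20 mm that carries the three spindles in a row along its y, 100 mm apart, in any order; origin at its underside centre.
- cover1_mid (a point): Black plastic cover, 0.12 kg: round cap 72 mm across, 14 high; on it a flat upright tab, 36 mm wide (y), 8 mm thick (x: grip across this), top 84 mm above the cap's bottom. Point: grip place on the tab, 67 mm above the bottom. Starts on a spindle, resting on the dogs, cap bottom 79 mm above the bench.
- cover1_eye (a point): Centre of the round eye, 22 mm across, through this cover's tab along x; 40 mm above the cap's bottom, 27 mm below the grip place. z up. Either face of the tab may go towards the board.
- cover2_mid (a point): Black plastic cover, 0.12 kg: round cap 72 mm across, 14 high; on it a flat upright tab, 36 mm wide (y), 8 mm thick (x: grip across this), top 84 mm above the cap's bottom. Point: grip place on the tab, 67 mm above the bottom. Starts standing on the bench before the spindles; may be absent.
- cover2_eye (a point): Centre of the round eye, 22 mm across, through this cover's tab along x; 40 mm above the cap's bottom, 27 mm below the grip place. z up. Either face of the tab may go towards the board.
- cover3_mid (a point): Black plastic cover, 0.12 kg: round cap 72 mm across, 14 high; on it a flat upright tab, 36 mm wide (y), 8 mm thick (x: grip across this), top 84 mm above the cap's bottom. Point: grip place on the tab, 67 mm above the bottom. Starts standing on the bench before the spindles; may be absent.
- cover3_eye (a point): Centre of the round eye, 22 mm across, through this cover's tab along x; 40 mm above the cap's bottom, 27 mm below the grip place. z up. Either face of the tab may go towards the board.
- peg1 (a point): One of three steel pegs 10 mm thick, any cover on any peg. Point on the peg's axis, 45 mm out from the board, 122 mm above the bench. The peg sticks out of the board towards -x and rises to its free end, 30 mm further out (-x) and 6 mm higher than this point.
- peg2 (a point): One of three steel pegs 10 mm thick, any cover on any peg. Point on the peg's axis, 45 mm out from the board, 122 mm above the bench. The peg sticks out of the board towards -x and rises to its free end, 30 mm further out (-x) and 6 mm higher than this point.
- peg3 (a point): One of three steel pegs 10 mm thick, any cover on any peg. Point on the peg's axis, 45 mm out from the board, 122 mm above the bench. The peg sticks out of the board towards -x and rises to its free end, 30 mm further out (-x) and 6 mm higher than this point.
- pegs: Fixed plywood peg stand, 260 mm wide: upright board 16 mm thick, its top 122 mm above the bench, on a foot 12 mm high (30 mm out in front of the board); three pegs in a row along y, 85 mm apart. Origin under the board's front face.
- oil: Bystander: yellow oil bottle, 56 mm across, 130 mm high, origin at its underside. Leave alone.
- mallet: Bystander: copper mallet, 240 mm long, lying. Origin below its middle. Leave alone.
- dieplate: Bystander: steel die plate 110 x 130 x 22 mm with four holes, origin at its underside centre. Leave alone.
Mind the look-alikes: they are no part of the job. What is shaped like the part that bears arbor2_mid but orange or purple is not meant.

How it is judged (in metres and radians):
At the end, for the whole second after the job is handed in: Every arbor present is upright (0.05 rad) in a spindle: axis within 4 mm, flange within 2.5 mm of the face, slots within 0.15 rad of the dogs; every cover present hangs by its eye on a peg (12 mm sideways, 18 mm in height), upright within 0.4 rad; all at rest (((horizontal distance between arbor1_mid and spindle1_face below 0.004 m and z of arbor1_mid in the frame of spindle1_face between 0.045 and 0.0505 m and angle between the x axis of arbor1_mid and the x axis of spindle1_face, either way round below 0.15 rad) or (horizontal distance between arbor1_mid and spindle2_face below 0.004 m and z of arbor1_mid in the frame of spindle2_face between 0.045 and 0.0505 m and angle between the x axis of arbor1_mid and the x axis of spindle2_face, either way round below 0.15 rad) or (horizontal distance between arbor1_mid and spindle3_face below 0.004 m and z of arbor1_mid in the frame of spindle3_face between 0.045 and 0.0505 m and angle between the x axis of arbor1_mid and the x axis of spindle3_face, either way round below 0.15 rad)) and angle between each of arbor1_mid, arbor2_mid, arbor3_mid's own z axis and vertical below 0.05 rad and linear speed of each of arbor1, arbor2, arbor3 below 0.03 m/s and ((horizontal distance between arbor2_mid and spindle1_face below 0.004 m and z of arbor2_mid in the frame of spindle1_face between 0.045 and 0.0505 m and angle between the x axis of arbor2_mid and the x axis of spindle1_face, either way round below 0.15 rad) or (horizontal distance between arbor2_mid and spindle2_face below 0.004 m and z of arbor2_mid in the frame of spindle2_face between 0.045 and 0.0505 m and angle between the x axis of arbor2_mid and the x axis of spindle2_face, either way round below 0.15 rad) or (horizontal distance between arbor2_mid and spindle3_face below 0.004 m and z of arbor2_mid in the frame of spindle3_face between 0.045 and 0.0505 m and angle between the x axis of arbor2_mid and the x axis of spindle3_face, either way round below 0.15 rad)) and ((horizontal distance between arbor3_mid and spindle1_face below 0.004 m and z of arbor3_mid in the frame of spindle1_face between 0.045 and 0.0505 m and angle between the x axis of arbor3_mid and the x axis of spindle1_face, either way round below 0.15 rad) or (horizontal distance between arbor3_mid and spindle2_face below 0.004 m and z of arbor3_mid in the frame of spindle2_face between 0.045 and 0.0505 m and angle between the x axis of arbor3_mid and the x axis of spindle2_face, either way round below 0.15 rad) or (horizontal distance between arbor3_mid and spindle3_face below 0.004 m and z of arbor3_mid in the frame of spindle3_face between 0.045 and 0.0505 m and angle between the x axis of arbor3_mid and the x axis of spindle3_face, either way round below 0.15 rad)) and ((x of cover1_eye in the frame of peg1 between -0.028 and 0.036 m and y of cover1_eye in the frame of peg1 between -0.012 and 0.012 m and z of cover1_eye in the frame of peg1 between -0.018 and 0.012 m) or (x of cover1_eye in the frame of peg2 between -0.028 and 0.036 m and y of cover1_eye in the frame of peg2 between -0.012 and 0.012 m and z of cover1_eye in the frame of peg2 between -0.018 and 0.012 m) or (x of cover1_eye in the frame of peg3 between -0.028 and 0.036 m and y of cover1_eye in the frame of peg3 between -0.012 and 0.012 m and z of cover1_eye in the frame of peg3 between -0.018 and 0.012 m)) and angle between each of cover1_mid, cover2_mid, cover3_mid's own z axis and vertical below 0.4 rad and linear speed of each of cover1, cover2, cover3 below 0.05 m/s and ((x of cover2_eye in the frame of peg1 between -0.028 and 0.036 m and y of cover2_eye in the frame of peg1 between -0.012 and 0.012 m and z of cover2_eye in the frame of peg1 between -0.018 and 0.012 m) or (x of cover2_eye in the frame of peg2 between -0.028 and 0.036 m and y of cover2_eye in the frame of peg2 between -0.012 and 0.012 m and z of cover2_eye in the frame of peg2 between -0.018 and 0.012 m) or (x of cover2_eye in the frame of peg3 between -0.028 and 0.036 m and y of cover2_eye in the frame of peg3 between -0.012 and 0.012 m and z of cover2_eye in the frame of peg3 between -0.018 and 0.012 m)) and ((x of cover3_eye in the frame of peg1 between -0.028 and 0.036 m and y of cover3_eye in the frame of peg1 between -0.012 and 0.012 m and z of cover3_eye in the frame of peg1 between -0.018 and 0.012 m) or (x of cover3_eye in the frame of peg2 between -0.028 and 0.036 m and y of cover3_eye in the frame of peg2 between -0.012 and 0.012 m and z of cover3_eye in the frame of peg2 between -0.018 and 0.012 m) or (x of cover3_eye in the frame of peg3 between -0.028 and 0.036 m and y of cover3_eye in the frame of peg3 between -0.012 and 0.012 m and z of cover3_eye in the frame of peg3 between -0.018 and 0.012 m))); the robot touches nothing.
It fails at once if an arbor fell onto the bench (height (world z) of any of arbor1_mid, arbor2_mid, arbor3_mid below 0.06 m).
It fails at once if the oil was disturbed (distance of oil from where it was at the start of the episode above 0.03 m).
It fails at once if the mallet was disturbed (distance of mallet from where it was at the start of the episode above 0.03 m).
It fails at once if the dieplate was disturbed (distance of dieplate from where it was at the start of the episode above 0.03 m).
Of arbor1, arbor2, arbor3 only 2 to 3 are there at a start; the rules pass over those that are not, and their reading is None.
Of cover2, cover3 only 1 to 2 are there at a start; the rules pass over those that are not, and their reading is None.
At some moment in a run one of cover2, cover3 may be knocked a few centimetres aside while the robot is not near it.
It also fails if it takes over 210 s, if anything falls off the work surface, if the arm or the gripper's body presses on something with over 40 N, if the wrist force passes 120 N, or if a joint passes its speed limit or range.

### The arm

A 6-joint arm with a two-finger parallel gripper is mounted at the origin on the work surface. World frame = base frame: x ahead of the robot, y to its left, z up, the work surface at z = 0. Lengths are in m, angles in degrees, forces in N, time in s.
With the tool pointing down it reaches from about 0.4 to 0.825 m from the base axis. Payload 7 kg.
Tool frame: the origin (TCP) lies midway between the tips of the shut fingers; the grasp point (between the pads) lies 19 mm behind it; z points along the fingers, y is the line along which they close (so a half turn about z gives the same grasp; the last joint's range is limited). The gripper opens to 88 mm and grips with 3 to 60 N. Pads are 19 mm wide; open, the fingers measure 130 mm over their backs; the gripper's body (78 mm by 193 mm) begins 47 mm behind the grasp point.
Start: joints at [87.382, 20.546, 0.682, 0, -70.136, -16.507], TCP at [0.221, 0.638, 0.227] pointing down, gripper open.
Joint ranges: [-176.03, 176.03], [-82.01, 121.73], [-58.28, 71.71], [-173.87, 95.51], [-174.79, -0.11], [-173.66, 173.66]. Speed limits (degrees/s): [136.94, 136.94, 172.46, 180, 180, 180].

### API

Orientations are given as a 3x3 rotation matrix whose columns are the frame's x, y, z axes.
In Python, from rig import robot gives the robot as it stands. Calls block until the motion is done:
- robot.goto(position, orientation): joint-space move of the TCP to a pose.
- robot.servo_line(position, ori=None, speed=0.15): straight line of the TCP; ori=None keeps the orientation; speed is the mean speed in m/s.
- robot.movej(angles): joint-space move.
- robot.move_gripper(opening): opening from 0.0 (shut) to 1.0 (fully open); the grip force is fixed at half the most; returns when the fingers have stopped.
- robot.dwell(seconds).
- robot.ik(position, orientation): joint angles nearest the present ones, or None.
- robot.grab_frame(name): name is "scene" or "top" or "wrist"; returns (picture, depth): 400x640x3 uint8, red, green, blue; 400x640 float32, m along the optical axis (not along the pixel's ray), 0 where there is no reading.
- robot.camera_info(name): a dict with "vfov" (degrees; the focal length in pixels is half the picture's height over the tangent of half this angle, whatever the lens; pixels are square), "cx", "cy" (the principal point, pixels), "k1" (the pictures are not rectified: a ray, as slopes to the right and down, at radius r is drawn at 1 + k1 r^2 times it, then the intrinsics apply), "view" (4x4, takes a point from world to camera coordinates); the wrist camera has in their place "T_tool_cam" (4x4, takes a point from camera to tool coordinates, whose origin is the TCP and whose axes are the flange's). Camera axes: x right, y down, z forward; pixel columns grow to the right and rows downward; lengths in m; the calibration is good to about 2 mm. A picture is of the moment at which its call begins: read the wrist's pose just before it. camera_info takes no time and is no camera call.
A pose or a line that the arm cannot do raises robot.Unreachable and nothing moves.
- robot.job_done(): hands the job in; it is judged then, once.
Readings, each from a call of its own:
- robot.read_t(): time.
- robot.read_qpos(): joint angles.
- robot.read_qvel(): joint speeds.
- robot.read_effort(): joint torques, N m.
- robot.read_position(): TCP position.
- robot.read_tcp_rot(): TCP orientation.
- robot.read_force(): force on the tool from outside, world axes, zero at the start.
- robot.read_ft_torque(): the same for the moment, N m.
- robot.read_grip_width(): opening from 0.0 (shut) to 1.0 (fully open).
- robot.read_finger_force(): force on a finger pad.
Only numpy, scipy, OpenCV 4.12 (cv2) and the standard library are available. Lean on these libraries where they do the work, as an engineer would, in place of code of your own. Each camera call takes 0.05 s, during which the arm holds its last target. There are 200 camera calls.

## Working session

There is one attempt and no reset: what is moved stays moved. The work goes in short steps, each a Python script; the robot and the scene stay as the last script left them, time stands still between calls to the robot, and variables do not carry over. Pictures are saved under pics/ and viewed, at most 14 in all, crops included, and the job is handed in when it is done.

```bash
ls; mkdir -p pics; python3 - <<'E'
from rig import robot
import cv2,numpy as np
for n in("scene","top","wrist"):
    p,d=robot.grab_frame(n); cv2.imwrite(f"pics/{n}0.png",p[:,:,::-1]); np.save(f"pics/{n}0.npy",d); c=robot.camera_info(n); print(n,c,(d==0).mean())
print(robot.read_t(),robot.read_tcp_rot())
E
```

```text
pics
scene {'vfov': 54.78433509741585, 'cx': 332.311051189088, 'cy': 201.0815025626373, 'k1': -0.05121162753704889, 'view': array([[-0.08196738,  0.99658997,  0.00947474,  0.01759549],
       [ 0.68875379,  0.06351466, -0.72220779, -0.2926052 ],
       [-0.72034683, -0.05267172, -0.69161126,  1.39419713],
       [ 0.        ,  0.        ,  0.        ,  1.        ]])} 0.0039375
top {'vfov': 52.29652410743091, 'cx': 326.51067616833154, 'cy': 206.1477176499586, 'k1': -0.001062640573835379, 'view': array([[-0.02161385, -0.99974737, -0.00616716,  0.04893686],
       [-0.9976034 ,  0.02197223, -0.06560996,  0.54778986],
       [ 0.0657289 ,  0.0047343 , -0.99782629,  1.2170385 ],
       [ 0.        ,  0.        ,  0.        ,  1.        ]])} 0.004078125
wrist {'vfov': 60.644912366486885, 'cx': 316.4888281909721, 'cy': 198.51142268618935, 'k1': -0.017622089073300293, 'T_tool_cam': array([[ 3.59713453e-04, -9.68590731e-01, -2.48660144e-01,
         6.67085343e-02],
       [ 9.99999283e-01,  6.44800017e-05,  1.19544073e-03,
        -5.12238069e-04],
       [-1.14185920e-03, -2.48660396e-01,  9.68590060e-01,
        -1.57979185e-01],
       [ 0.00000000e+00,  0.00000000e+00,  0.00000000e+00,
         1.00000000e+00]])} 0.00674609375
0.15 [[ 9.44768599e-01 -3.27738022e-01 -2.89256680e-04]
 [-3.27738121e-01 -9.44767780e-01 -1.25119284e-03]
 [ 1.36783074e-04  1.27688815e-03 -9.99999175e-01]]
```

View pics/top0.png

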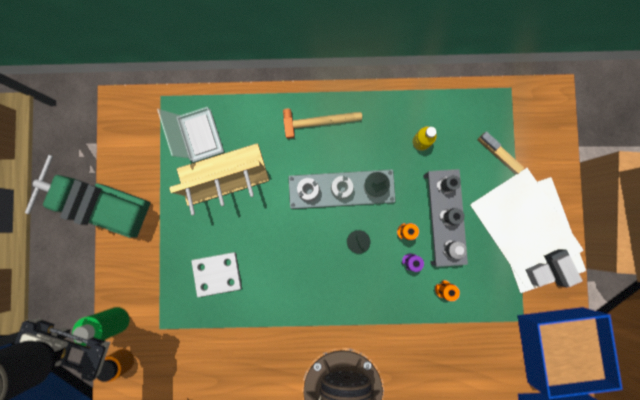

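View pics/scene0.png

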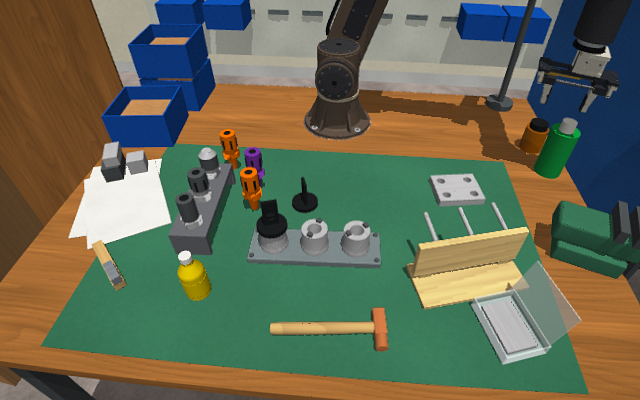

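Top view: the rack has three arbors at (450,183), (453,216) and (456,250). The bed's free spindles are at (308,189) and (343,186), and a covered one is at (377,184). One bench cover is at (358,241), and the pegs are around (192–252,205–222). The oil bottle is at (426,137), the mallet at (325,120) and the die plate at (215,275). The look-alikes are the orange chucks at (408,232) and (448,291) and the purple one at (413,263). All three stand on the bench, so they can't be confused with the arbors in the rack.

```bash
cat > h.py <<'E'
from rig import robot
import cv2,numpy as np,math
def K(c):
    f=200/math.tan(math.radians(c['vfov']/2)); return np.array([[f,0,c['cx']],[0,f,c['cy']],[0,0,1.]])
def dist(c): return np.array([c['k1'],0,0,0,0.])
def grab(n,save=None):
    """picture, depth, info, T_world_cam"""
    P,R=robot.read_position(),robot.read_tcp_rot(); c=robot.camera_info(n)
    if n=='wrist':
        T=np.eye(4);T[:3,:3]=R;T[:3,3]=P;T=T@c['T_tool_cam']
    else: T=np.linalg.inv(c['view'])
    p,d=robot.grab_frame(n); p=np.ascontiguousarray(p[:,:,::-1])
    if save: cv2.imwrite('pics/'+save,p); np.savez('pics/'+save+'.npz',d=d,T=T,K=K(c),D=dist(c))
    return p,d,c,T
def dirs(uv,K_,D):
    uv=np.asarray(uv,float).reshape(-1,1,2); n=cv2.undistortPoints(uv,K_,D,criteria=(3,40,1e-9))[:,0] if False else cv2.undistortPoints(uv,K_,D)[:,0]
    return np.c_[n,np.ones(len(n))]
def plane(uv,z,T,K_,D):
    """world points where pixel rays meet height z"""
    r=dirs(uv,K_,D)@T[:3,:3].T; o=T[:3,3]; return o+r*((z-o[2])/r[:,2])[:,None]
def cloud(d,T,K_,D):
    v,u=np.mgrid[0:400,0:640]; X=dirs(np.c_[u.ravel(),v.ravel()],K_,D)*d.reshape(-1,1)
    return (X@T[:3,:3].T+T[:3,3]).reshape(400,640,3)
def proj(X,T,K_,D):
    V=np.linalg.inv(T); r=cv2.Rodrigues(V[:3,:3])[0]
    return cv2.projectPoints(np.asarray(X,float).reshape(-1,1,3),r,V[:3,3],K_,D)[0][:,0]
def down(yaw,tilt=0,about='y'):
    """tool pointing down; yaw(deg) = direction of the tool's y (closing) axis in world; tilt(deg): camera looks more obliquely"""
    a=math.radians(yaw); y=np.array([math.cos(a),math.sin(a),0]); z=np.array([0,0,-1.]); x=np.cross(y,z)
    R=np.c_[x,y,z]; t=math.radians(tilt)
    Ry=np.array([[math.cos(t),0,math.sin(t)],[0,1,0],[-math.sin(t),0,math.cos(t)]])
    return R@Ry
E
python3 - <<'E'
from h import *
c=robot.camera_info('top'); d=np.load('pics/top0.npy'); T=np.linalg.inv(c['view'])
X=cloud(d,T,K(c),dist(c))
for n,(u,v),z in [('a',(450,183),.15),('b',(453,216),.15),('c',(456,250),.15),('s1',(308,189),.08),('s2',(343,186),.08),('s3',(377,184),.1),('cov',(358,241),.014),('p',(190,211),.128),('p',(210,222),.128),('p',(252,205),.128),('boardL',(172,188),.122),('boardR',(262,150),.122),('die',(215,275),.022),('oil',(426,137),.1),('or1',(408,232),.05),('or2',(448,291),.05),('pu',(413,263),.05)]:
    print(n,plane([[u,v]],z,T,K(c),dist(c))[0].round(3),X[v,u].round(3))
for m,lo in (('above .1',.1),):
    print()
p=cv2.imread('pics/top0.png')
cv2.imwrite('pics/crop_top.png',cv2.resize(p[140:310,160:480],None,fx=2.5,fy=2.5,interpolation=cv2.INTER_CUBIC))
E
```

```text
a [ 0.596 -0.3    0.15 ] [ 0.596 -0.3    0.149]
b [ 0.506 -0.304  0.15 ] [ 0.506 -0.303  0.154]
c [ 0.414 -0.309  0.15 ] [ 0.415 -0.308  0.151]
s1 [0.595 0.089 0.08 ] [0.602 0.092 0.022]
s2 [ 0.602 -0.012  0.08 ] [ 0.608 -0.014  0.025]
s3 [ 0.603 -0.108  0.1  ] [ 0.598 -0.103  0.145]
cov [ 0.441 -0.056  0.014] [ 0.443 -0.051  0.083]
p [0.536 0.414 0.128] [0.536 0.413 0.13 ]
p [0.505 0.359 0.128] [ 0.509  0.396 -0.001]
p [0.549 0.242 0.128] [0.558 0.266 0.001]
boardL [0.602 0.467 0.122] [0.602 0.467 0.121]
boardR [0.704 0.214 0.122] [0.728 0.233 0.003]
die [0.349 0.375 0.022] [0.349 0.375 0.024]
oil [ 0.735 -0.252  0.1  ] [ 0.735 -0.251  0.103]
or1 [ 0.465 -0.201  0.05 ] [ 0.465 -0.186  0.127]
or2 [ 0.292 -0.311  0.05 ] [ 0.303 -0.289  0.129]
pu [ 0.375 -0.212  0.05 ] [ 0.381 -0.196  0.129]
```

View pics/crop_top.png

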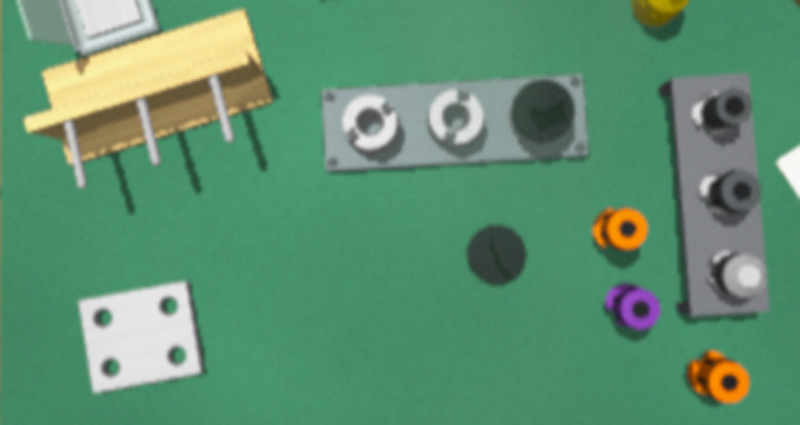

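Crop: there are three pegs with tips near (192,215), (222,205) and (252,196) in full-frame pixels. One black cover sits on the right-hand spindle and one stands on the bench. Three arbors stand in the rack: two dark and one light, with the light one nearest the robot. Next I'll take wrist views of the pegs, spindles, cover and rack.

```bash
python3 - <<'E'
from h import *
def go(P,R):
    robot.goto(P,R)
for n,P,yaws,t in [('pegs',[.55,.33,.36],(-105,75),0),('spin',[.56,0.0,.36],(-90,90),0),('rack',[.50,-.26,.36],(-90,90),0)]:
    for y in yaws:
        R=down(y,t); q=robot.ik(P,R)
        if q is not None:
            robot.goto(P,R); break
    else: print(n,'fail'); continue
    robot.dwell(.3); grab('wrist','w_'+n+'.png'); print(n,y,np.round(robot.read_qpos(),1),robot.read_t())
a=cv2.imread('pics/w_pegs.png');b=cv2.imread('pics/w_spin.png');c=cv2.imread('pics/w_rack.png')
cv2.imwrite('pics/mont.png',np.vstack([np.hstack([cv2.resize(a,(400,250)),cv2.resize(c,(400,250))]),np.hstack([cv2.resize(b,(560,350)),np.zeros((350,240,3),np.uint8)])]))
E
```

```text
pegs -105 [ 48.4  14.5   9.1   0.  -84.6  26.6] 2.2167
spin -90 [ 20.1   6.3  -0.9   0.  -82.7  70. ] 3.8167
rack -90 [ -7.5   6.7  -0.5  -0.  -82.8  97.6] 5.2083
```

View pics/mont.png

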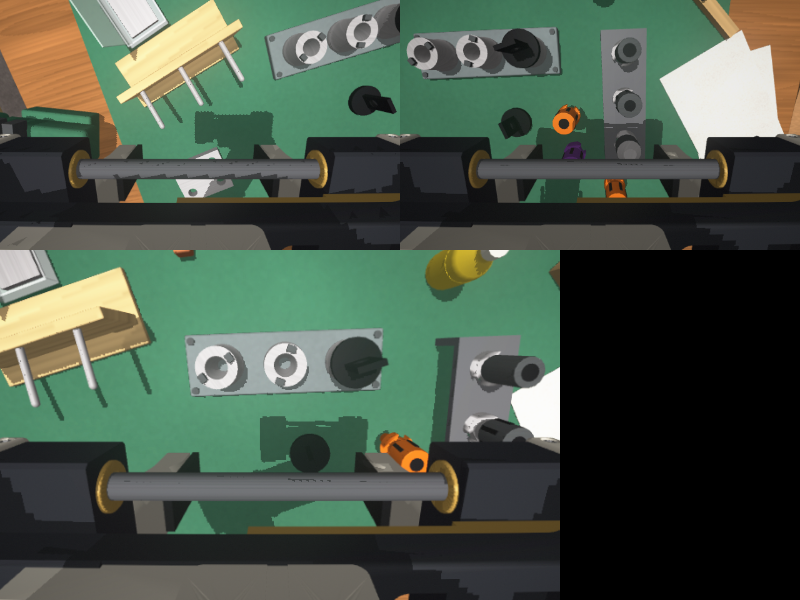

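Montage: the pegs view shows three pegs below the board, with tips near (160,125), (197,103) and (241,80). The spindle view shows two open spindles and the covered one at (357,362), with the bench cover at (310,453). The rack has the plain cylinder furthest away, the notched nut in the middle and the drill chuck nearest. Next come closer views.

```bash
cat >> h.py <<'E'
def look(X,yaw,z,save,off=.07,tilt=0):
    """camera view of world xy X with the tool at height z, X at tool x=+off"""
    R=down(yaw,tilt); P=np.array([X[0],X[1],z])-off*np.r_[R[:2,0]/np.hypot(*R[:2,0]),0]
    robot.goto(P,R); robot.dwell(.3); return grab('wrist',save)
E
python3 - <<'E'
from h import *
look([.525,.32],-105,.25,'n_pegs.png',.06)
for n,X in [('s1',(.597,.09)),('s2',(.603,-.012)),('s3',(.602,-.107)),('cb',(.441,-.054))]:
    try: look(X,-90,.22,f'n_{n}.png')
    except Exception as e: print(n,repr(e))
ims=[]
for n,X,z in [('s1',(.597,.09),.08),('s2',(.603,-.012),.08),('s3',(.602,-.107),.14),('cb',(.441,-.054),.08)]:
    im=cv2.imread(f'pics/n_{n}.png'); q=np.load(f'pics/n_{n}.png.npz'); u,v=proj([[*X,z]],q['T'],q['K'],q['D'])[0].astype(int); print(n,u,v)
    im=cv2.copyMakeBorder(im,120,120,120,120,cv2.BORDER_CONSTANT); ims.append(cv2.resize(im[v:v+240,u:u+240],(290,290)))
pe=cv2.resize(cv2.imread('pics/n_pegs.png')[:230],(480*580//580,173))
M=np.zeros((600,800,3),np.uint8); M[:290,:290]=ims[0];M[:290,290:580]=ims[1];M[290:580,:290]=ims[2];M[290:580,290:580]=ims[3];M[:79,580:]=cv2.resize(pe,(220,79))
cv2.imwrite('pics/mont2.png',M); print(robot.read_t())
E
```

```text
s1 317 106
s2 317 106
s3 318 106
cb 316 107
11.8083
```

View pics/mont2.png

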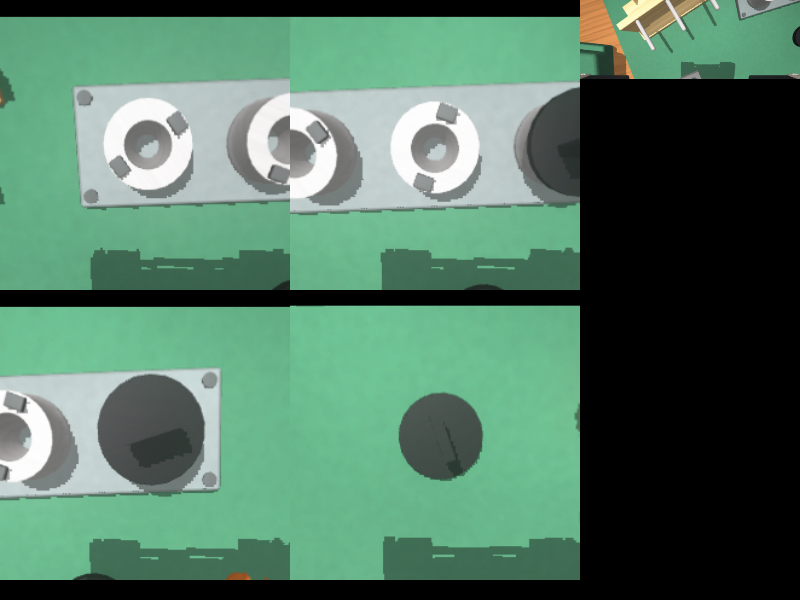

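Montage 2: both spindles show white rings, with dogs on diagonals at (177,123)/(118,167) and (447,113)/(424,182). Both covers are black discs, with tabs at (160,447) and (452,445). I'll compute the poses next.

```bash
cat > m.py <<'E'
from h import *
def load(n):
    q=np.load(f'pics/{n}.png.npz'); return cv2.imread(f'pics/{n}.png'),q['d'],q['T'],q['K'],q['D']
def spindle(n,X0):
    im,d,T,k,D=load(n); g=im.min(2); u0,v0=proj([[*X0,.08]],T,k,D)[0]
    m=((g>205)*255).astype(np.uint8)
    N,L,S,C=cv2.connectedComponentsWithStats(m); i=min(range(1,N),key=lambda i:np.hypot(*(C[i]-[u0,v0])) if S[i,4]>800 else 1e9)
    cs=[c for c in cv2.findContours((L==i).astype(np.uint8),cv2.RETR_EXTERNAL,cv2.CHAIN_APPROX_NONE)[0]]
    hull=cv2.convexHull(np.vstack(cs))
    W=plane(hull[:,0],.08,T,k,D)[:,:2]; c,r=cv2.minEnclosingCircle((W*1000).astype(np.float32)); c=np.array(c)/1000
    A=np.c_[W,np.ones(len(W))]; s=np.linalg.lstsq(A,(W**2).sum(1),rcond=None)[0]; cl=s[:2]/2
    # dogs: grey pixels at 18..31 mm at z=.088
    v,u=np.mgrid[0:400,0:640]; XY=plane(np.c_[u.ravel(),v.ravel()],.088,T,k,D)[:,:2].reshape(400,640,2)-cl
    rr=np.hypot(XY[...,0],XY[...,1]); a=np.arctan2(XY[...,1],XY[...,0]); mm=(rr>.0205)&(rr<.0275)&(g<175)
    th=np.angle(np.mean(np.exp(2j*a[mm])))/2
    sel=XY[mm]; ax=np.array([math.cos(th),math.sin(th)]); p=sel[sel@ax>0].mean(0);q=sel[sel@ax<0].mean(0)
    th2=math.atan2(*(p-q)[::-1]); print(n,'enc',c.round(4),'r',round(r,1),'lsq',cl.round(4),'dogs mid',(cl+(p+q)/2).round(4),'ang',np.degrees([th,th2]).round(1),mm.sum())
    return cl,math.degrees(th2)
def cover(n,X0,zb):
    im,d,T,k,D=load(n); X=cloud(d,T,k,D); r=np.hypot(X[...,0]-X0[0],X[...,1]-X0[1])
    m=(r<.06)&(X[...,2]>zb+.078)&(d>0); W=X[m]
    (c,s,a)=cv2.minAreaRect((W[:,:2]*1000).astype(np.float32))
    y=W[:,:2]-W[:,:2].mean(0); ev=np.linalg.svd(y,full_matrices=False)[2][0]
    print(n,'top pts',len(W),'z',np.percentile(W[:,2],[5,50,95]).round(4),'c',np.round(c,1),'size',np.round(s,1),'tab dir',round(math.degrees(math.atan2(ev[1],ev[0])),1),a)
    # disc: dark pixels
    g=im.max(2); v,u=np.mgrid[0:400,0:640]; XY=plane(np.c_[u.ravel(),v.ravel()],zb+.014,T,k,D)[:,:2].reshape(400,640,2)
    dm=((g<95)&(np.hypot(XY[...,0]-X0[0],XY[...,1]-X0[1])<.055)).astype(np.uint8); dm=cv2.morphologyEx(dm,cv2.MORPH_OPEN,np.ones((3,3)))
    h=cv2.convexHull(max(cv2.findContours(dm,0,1)[0],key=cv2.contourArea)); Wd=plane(h[:,0],zb+.014,T,k,D)[:,:2]
    cc,rr=cv2.minEnclosingCircle((Wd*1000).astype(np.float32)); print('  disc',np.round(cc,1),round(rr,1))
if __name__=='__main__':
    spindle('n_s1',(.597,.09));spindle('n_s2',(.603,-.012))
    cover('n_s3',(.602,-.107),.079);cover('n_cb',(.441,-.054),0)
    # pegs
    im,d,T,k,D=load('n_pegs'); X=cloud(d,T,k,D); ok=d>0
    B=X[ok&(abs(X[...,2]-.122)<.004)&(im[...,2]>im[...,0].astype(int)+40)&(abs(X[...,1]-.33)<.17)&(X[...,0]>.5)]
    print('board top',cv2.minAreaRect((B[:,:2]*1000).astype(np.float32)),len(B))
    hsv=cv2.cvtColor(im,cv2.COLOR_BGR2HSV); m=((hsv[...,1]<40)&(hsv[...,2]>120)&ok&(X[...,2]>.105)&(X[...,2]<.145)&(X[...,1]>.15)).astype(np.uint8)
    N,L,S,C=cv2.connectedComponentsWithStats(m)
    for i in range(1,N):
        if S[i,4]>80:
            W=X[L==i]; v=np.linalg.svd(W-W.mean(0),full_matrices=False)[2][0]; t=(W-W.mean(0))@v
            print('peg',W.mean(0).round(4),v.round(3),'ends',(W.mean(0)+v*t.min()).round(4),(W.mean(0)+v*t.max()).round(4),S[i])
E
python3 m.py
```

```text
n_s1 enc [0.5982 0.0889] r 31.2 lsq [0.5983 0.089 ] dogs mid [0.5973 0.0884] ang [-54.1 -53.9] 308
n_s2 enc [ 0.6018 -0.011 ] r 31.2 lsq [ 0.6019 -0.0109] dogs mid [ 0.6017 -0.0114] ang [-19.1 -19. ] 288
n_s3 top pts 50404 z [0.2991 0.3238 0.3353] c [ 570.9 -107.1] size [69.8 83.2] tab dir 90.8 36.42019271850586
  disc [ 605.2 -111. ] 35.5
n_cb top pts 50831 z [0.2991 0.3234 0.3349] c [409.4 -54.1] size [74.7 75.7] tab dir 89.9 44.461036682128906
  disc [440.1 -58.2] 35.6
board top ((593.0966796875, 404.94329833984375), (64.19037628173828, 124.27596282958984), 16.9808292388916) 3285
peg [0.5878 0.3335 0.1245] [-0.939 -0.276  0.205] ends [0.627 0.345 0.116] [0.5507 0.3226 0.1326] [ 248    0   60   91 1269]
peg [0.5853 0.2455 0.1298] [-0.914 -0.343  0.216] ends [0.5989 0.2506 0.1266] [0.5741 0.2413 0.1325] [378   0  27  29 429]
peg [0.5652 0.4142 0.1241] [-0.941 -0.27   0.204] ends [0.6038 0.4254 0.1157] [0.5275 0.4034 0.1323] [ 161   57   58   90 1169]
```

```bash
sed -i 's/(X\[...,2\]>zb+.078)/(X[...,2]>zb+.079)\&(X[...,2]<zb+.09)/; s/hypot(X\[...,0\]-X0\[0\],X\[...,1\]-X0\[1\])$/&/' m.py; sed -i 's/m=(r<.06)/m=(r<.045)/' m.py; python3 m.py | grep -A1 'top pts'
```

```text
n_s3 top pts 812 z [0.1618 0.1629 0.164 ] c [ 605.6 -110.9] size [ 8. 36.] tab dir -72.2 17.84125328063965
  disc [ 605.2 -111. ] 35.5
n_cb top pts 431 z [0.0825 0.0838 0.085 ] c [440.7 -58. ] size [36.   7.9] tab dir -160.5 19.262815475463867
  disc [440.1 -58.2] 35.6
```

```bash
cat > act.py <<'E'
from m import *
PEG={1:(.5563,.4118),2:(.5795,.3311),3:(.603,.2500)}; PA=16.3
def pick_yaw(pairs):
    """choose a common half-turn flip so that all (P,yaw) are reachable, least wrist travel; returns offset"""
    best=None
    for o in (0,180,-180):
        qs=[robot.ik(P,down(y+o)) for P,y in pairs]
        if any(q is None for q in qs): continue
        c=max(abs(q[5]) for q in qs)
        if best is None or c<best[0]: best=(c,o)
    return best[1]
def near(a,b): # yaw a, half-turn equivalent closest to b
    return a+180*round((b-a)/180)
def hang(X,tabnormal,zb,peg):
    pa=near(PA,tabnormal); p=np.array(PEG[peg]); e=np.array([math.cos(math.radians(PA)),math.sin(math.radians(PA))])
    at=lambda s,dz=0:[*(p-e*s),.122+.2*s+.016+dz]
    o=pick_yaw([([*X,zb+.15],tabnormal),([*X,zb+.056],tabnormal),(at(.07,.1),pa),(at(-.003),pa)])
    R=down(tabnormal+o); robot.move_gripper(.6)
    robot.goto([*X,zb+.17],R); robot.servo_line([*X,zb+.056],speed=.12); robot.move_gripper(0)
    print('width',robot.read_grip_width(),'F',robot.read_finger_force(),robot.read_t())
    robot.servo_line([*X,max(zb+.16,.26)],speed=.15)
    R=down(pa+o); robot.goto(at(.07,.1),R); robot.servo_line(at(.07),speed=.12)
    print('w',robot.read_grip_width()); grab('scene',f'hang{peg}a.png')
    return at
def thread(at):
    f0=np.array(robot.read_force())
    robot.servo_line(at(-.003),speed=.06); print('dF',np.round(np.array(robot.read_force())-f0,1))
    robot.servo_line(at(-.003,-.004),speed=.03); print('dF',np.round(np.array(robot.read_force())-f0,1))
    robot.move_gripper(.25); p=robot.read_position(); robot.servo_line([p[0],p[1],.27],speed=.12); print(robot.read_t())
E
python3 - <<'E'
from act import *
import io,contextlib
look((.4407,-.058),-90,.22,'cb2.png'); cover('cb2',(.4407,-.058),0)
at=hang((.4407,-.058),-70.6,0,1); print(robot.read_position(),robot.read_qpos())
E
python3 - <<'E'
import cv2
im=cv2.imread('pics/hang1a.png'); cv2.imwrite('pics/hang1a_c.png',cv2.resize(im[100:320,380:640],None,fx=2,fy=2))
E
```

```text
cb2 top pts 432 z [0.0827 0.0838 0.0849] c [440.7 -58.1] size [36.2  8. ] tab dir -160.6 19.607187271118164
  disc [440.3 -58.4] 35.8
width 0.08890917010316224 F 29.99877154827118 17.4083
w 0.09420897942464058
[0.48960336 0.3925969  0.15304354] [ 5.65313063e+01  1.91917873e+01 -1.14004586e+01  1.95738276e-02
 -5.93113026e+01 -4.02354370e+01]
```

View pics/hang1a_c.png

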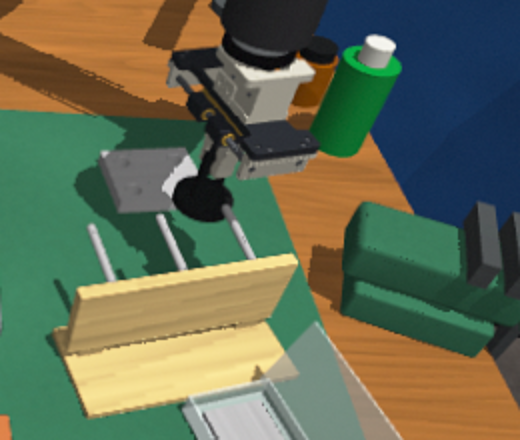

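The cover is held upright in front of the left peg, around (225,205) in the crop, and lined up with it. I'll thread it on.

```bash
python3 - <<'E'
from act import *
p=np.array(PEG[1]); e=np.array([math.cos(math.radians(PA)),math.sin(math.radians(PA))])
at=lambda s,dz=0:[*(p-e*s),.122+.2*s+.016+dz]
thread(at)
look(p,-105,.25,'chk1.png',.07); im=cv2.imread('pics/chk1.png'); cv2.imwrite('pics/chk1_c.png',im[:230])
c=cloud(*load('chk1')[1:]); m=(np.hypot(c[...,0]-p[0],c[...,1]-p[1])<.05)&(c[...,2]>.15)&(c[...,2]<.175); W=c[m]; print(len(W),W.mean(0) if len(W) else 0, cv2.minAreaRect((W[:,:2]*1000).astype(np.float32)))
E
```

```text
dF [-0.1 -0.7  0.7]
dF [ 0.7 -1.2  0.2]
25.1
688 [0.56203154 0.41182222 0.15922829] ((562.0177612304688, 411.9583740234375), (9.015811920166016, 36.07526779174805), 16.339365005493164)
```

View pics/chk1_c.png

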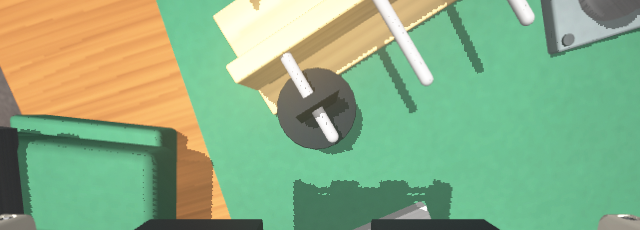

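The cover hangs on the left peg, with the tab at (318,105) and its top at z = 0.159. Next is the spindle cover, onto peg 3.

```bash
python3 - <<'E'
from act import *
at=hang((.6056,-.1109),17.8,.079,3); thread(at)
p=PEG[3]; look(p,-105,.25,'chk3.png',.07)
c=cloud(*load('chk3')[1:]); m=(np.hypot(c[...,0]-p[0],c[...,1]-p[1])<.05)&(c[...,2]>.15)&(c[...,2]<.175); W=c[m]; print(len(W),W.mean(0) if len(W) else 0, cv2.minAreaRect((W[:,:2]*1000).astype(np.float32)))
look((.6055,-.1108),-90,.22,'n_s3b.png'); spindle('n_s3b',(.6055,-.1108))
# oblique arbor views from the -x side / robot side
for i,X in enumerate([(.596,-.300),(.506,-.304),(.415,-.308)]):
    for yaw in (-90,90,0,180,-60,-120,60,120):
        for tilt in (25,20):
            R=down(yaw,tilt)
            # place camera so that its axis-ish looks at the flange at 0.28 m, upper half of picture
            Tc=robot.camera_info('wrist')['T_tool_cam']; v=R@Tc[:3,:3]@np.array([0,-.25,1.]); v/=np.linalg.norm(v)
            cam=np.array([*X,.08])-v*.30; P=cam-R@Tc[:3,3]
            if P[2]>.2 and robot.ik(P,R) is not None: print(i,yaw,tilt,P.round(3),'elev',round(math.degrees(math.asin(-v[2]))))
E
```

```text
width 0.08732167904888391 F 29.999575316905975 30.9417
w 0.09070845986233055
dF [-0.3 -0.5  0.5]
dF [-0.3 -0.8  0.2]
37.7583
695 [0.60835814 0.25161105 0.15920107] ((608.3366088867188, 251.80743408203125), (9.0681791305542, 36.06123352050781), 16.574296951293945)
n_s3b enc [ 0.6059 -0.1109] r 31.1 lsq [ 0.6058 -0.1108] dogs mid [ 0.6052 -0.1106] ang [68.7 68.7] 296
```

```bash
python3 - <<'E'
from act import *
Tc=robot.camera_info('wrist')['T_tool_cam']
for i,X in enumerate([(.596,-.300),(.506,-.304),(.415,-.308)]):
    res=[]
    for yaw in range(-180,180,15):
        for tilt in (20,30,40):
          for ds in (.3,.36):
            R=down(yaw,tilt); v=R@Tc[:3,:3]@np.array([0,-.25,1.]); v/=np.linalg.norm(v)
            P=np.array([*X,.08])-v*ds-R@Tc[:3,3]
            if P[2]>.17 and robot.ik(P,R) is not None: res.append((yaw,tilt,ds,P.round(2).tolist()))
    print(i,len(res)); [print('  ',r) for r in res if r[1]>=30 and r[2]>.33]
E
```

```text
0 103
   (-180, 30, 0.36, [0.6, -0.14, 0.22])
   (-180, 40, 0.36, [0.6, -0.12, 0.19])
   (-165, 30, 0.36, [0.56, -0.15, 0.22])
   (-165, 40, 0.36, [0.55, -0.13, 0.19])
   (-150, 30, 0.36, [0.52, -0.16, 0.22])
   (-135, 30, 0.36, [0.49, -0.19, 0.22])
   (-120, 30, 0.36, [0.46, -0.22, 0.22])
   (-105, 30, 0.36, [0.44, -0.26, 0.22])
   (-90, 30, 0.36, [0.44, -0.3, 0.22])
   (-90, 40, 0.36, [0.42, -0.3, 0.19])
   (-75, 30, 0.36, [0.44, -0.34, 0.22])
   (-60, 30, 0.36, [0.46, -0.38, 0.22])
   (-60, 40, 0.36, [0.44, -0.39, 0.19])
   (-45, 40, 0.36, [0.47, -0.43, 0.19])
   (-30, 30, 0.36, [0.52, -0.44, 0.22])
   (-30, 40, 0.36, [0.51, -0.46, 0.19])
   (-15, 30, 0.36, [0.56, -0.45, 0.22])
   (-15, 40, 0.36, [0.55, -0.47, 0.19])
   (0, 30, 0.36, [0.6, -0.46, 0.22])
   (0, 40, 0.36, [0.6, -0.48, 0.19])
   (15, 30, 0.36, [0.64, -0.45, 0.22])
   (15, 40, 0.36, [0.64, -0.47, 0.19])
   (30, 30, 0.36, [0.67, -0.44, 0.22])
   (75, 30, 0.36, [0.75, -0.34, 0.22])
   (90, 30, 0.36, [0.75, -0.3, 0.22])
   (105, 30, 0.36, [0.75, -0.26, 0.22])
   (105, 40, 0.36, [0.77, -0.25, 0.19])
   (120, 30, 0.36, [0.
[... 2815 characters left out ...]
30, 0.36, [0.53, -0.42, 0.22])
   (45, 40, 0.36, [0.54, -0.43, 0.19])
   (60, 30, 0.36, [0.55, -0.39, 0.22])
   (60, 40, 0.36, [0.57, -0.4, 0.19])
   (75, 30, 0.36, [0.57, -0.35, 0.22])
   (75, 40, 0.36, [0.59, -0.35, 0.19])
   (90, 30, 0.36, [0.57, -0.31, 0.22])
   (90, 40, 0.36, [0.59, -0.31, 0.19])
   (105, 30, 0.36, [0.57, -0.27, 0.22])
   (105, 40, 0.36, [0.59, -0.26, 0.19])
   (120, 30, 0.36, [0.55, -0.23, 0.22])
   (120, 40, 0.36, [0.57, -0.22, 0.19])
   (135, 30, 0.36, [0.53, -0.2, 0.22])
   (135, 40, 0.36, [0.54, -0.18, 0.19])
   (150, 30, 0.36, [0.49, -0.17, 0.22])
   (150, 40, 0.36, [0.5, -0.15, 0.19])
   (165, 30, 0.36, [0.46, -0.16, 0.22])
   (165, 40, 0.36, [0.46, -0.13, 0.19])
```

```bash
cat > arb.py <<'E'
from act import *
def views():
    Tc=robot.camera_info('wrist')['T_tool_cam']
    for n,yaw in (('aL',-180),('aR',0)):
        R=down(yaw,30); v=R@Tc[:3,:3]@np.array([0,-.25,1.]); v/=np.linalg.norm(v); P=np.array([.506,-.304,.08])-v*.36-R@Tc[:3,3]
        robot.goto(P+[0,0,.12],R); robot.servo_line(P,speed=.2); robot.dwell(.3); grab('wrist',n+'.png'); robot.servo_line(P+[0,0,.12],speed=.2)
def arbor(X0,names=('aL','aR')):
    C=[]
    for n in names:
        im,d,T,k,D=load(n); X=cloud(d,T,k,D); m=(d>0)&(np.hypot(X[...,0]-X0[0],X[...,1]-X0[1])<.04)&(X[...,2]>.072)&(X[...,2]<.2); C.append(X[m])
    A=np.vstack(C); 
    for i in range(3):  # axis: fit circle to body side points, both views
        B=A[(A[:,2]>.108)&(A[:,2]<.135)]; s=np.linalg.lstsq(np.c_[B[:,:2],np.ones(len(B))],(B[:,:2]**2).sum(1),rcond=None)[0]; c=s[:2]/2; r=math.sqrt(s[2]+c@c)
    per=[]
    for c_ in C:
        b=c_[(c_[:,2]>.108)&(c_[:,2]<.135),:2]; rr=np.mean(b,0); per.append(rr.round(4))
    F=A[(A[:,2]>.0835)&(A[:,2]<.0895)]; q=F[:,:2]-c; rr=np.hypot(*q.T); F=q[(rr>.0195)&(rr<.0245)]
    a=np.degrees(np.arctan2(F[:,1],F[:,0]))%360; h=np.histogram(a,72,(0,360))[0]
    print('axis',c.round(4),'r',round(r*1000,1),'z top',np.percentile(A[:,2],99).round(4)); print(' '.join(map(str,h)))
    return c,h
E
python3 - <<'E'
from arb import *
views()
for X in [(.596,-.300),(.506,-.304),(.415,-.308)]: arbor(X)
a=cv2.imread('pics/aL.png')[:230];b=cv2.imread('pics/aR.png')[:230]; cv2.imwrite('pics/ab.png',cv2.resize(np.vstack([a,b]),(800,575))); print(robot.read_t())
E
```

```text
axis [ 0.5983 -0.3104] r 19.5 z top 0.1512
3 2 5 8 7 8 8 8 8 10 8 11 7 9 10 10 11 6 8 9 10 8 10 9 8 6 1 1 1 0 0 1 1 12 14 17 20 21 18 17 14 20 17 15 17 14 14 10 12 10 9 11 10 12 8 10 10 8 12 10 7 0 0 0 0 0 0 0 0 5 4 1
axis [ 0.5062 -0.3145] r 22.1 z top 0.1514
16 9 14 7 8 7 9 10 7 11 9 7 10 8 10 10 10 10 5 8 1 0 0 0 0 0 0 0 0 9 7 7 9 11 12 16 15 11 13 10 9 8 10 7 10 7 10 7 7 10 11 9 11 10 7 8 1 0 0 0 0 0 0 0 2 10 11 6 11 11 11 13
axis [ 0.4143 -0.3186] r 23.5 z top 0.1508
16 15 15 13 12 10 11 7 8 10 7 6 0 0 0 0 0 0 0 0 7 7 9 7 11 6 8 7 5 6 2 2 0 0 0 0 0 0 0 0 1 2 3 5 3 9 8 4 0 0 0 0 0 0 0 0 7 8 8 9 10 8 10 10 10 9 13 9 14 16 14 17
47.9333
```

View pics/ab.png

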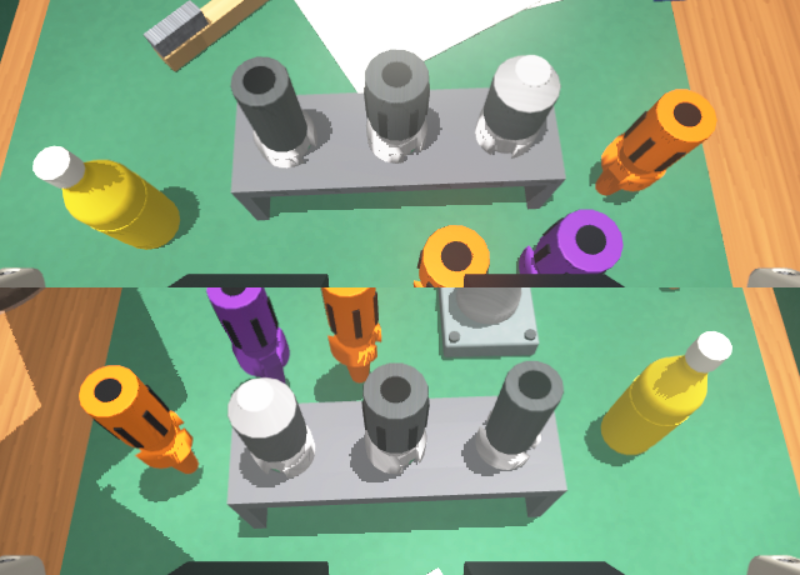

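Both views show the rack clearly: the plain cylinder, the notched nut and the drill chuck, with slot gaps at about 146°, 123° and 80°. I'll refine the angles and load the nut into s1 first.

```bash
cat >> arb.py <<'E'
def slot(X0,c,th0):
    F=[]
    for n in ('aL','aR'):
        im,d,T,k,D=load(n); X=cloud(d,T,k,D); q=X[...,:2]-c; r=np.hypot(q[...,0],q[...,1]); F.append(q[(r>.0185)&(r<.0248)&(X[...,2]>.082)&(X[...,2]<.09)])
    F=np.vstack(F); g=np.arange(th0-20,th0+20.1,.5); n=[(abs(F@[-math.sin(t),math.cos(t)])<.0075).sum() for t in np.radians(g)]
    n=np.array(n); ok=g[n<=n.min()+3]; print('slot',ok.min(),ok.max(),'n',n.min()); return (ok.min()+ok.max())/2
def pickarb(c,psi,z=.29):
    robot.move_gripper(.75); R=down(psi); robot.goto([*c,.25],R); robot.servo_line([*c,.099],speed=.12); robot.move_gripper(0)
    print('pick width mm',88*robot.read_grip_width(),robot.read_finger_force(),robot.read_t())
    robot.servo_line([*c,z-.019],speed=.12); print('held',88*robot.read_grip_width(),'F',np.round(robot.read_force(),1))
def lower(s,psi2):
    R=down(psi2); robot.goto([*s,.271],R); robot.servo_line([*s,.158-.019],speed=.12); robot.dwell(.3)
    f0=robot.read_force()[2]; z=.156
    while z>.1272:
        robot.servo_line([*s,z-.019],speed=.03); f=np.array(robot.read_force()); 
        if abs(f[2]-f0)>18: print('contact z',z,np.round(f,1),f0); return z
        z-=.002 if z>.14 else .001
    print('home z',z,np.round(f,1),round(f0,1),np.round(robot.read_position(),4),robot.read_t()); return z
def release():
    robot.move_gripper(.75); p=robot.read_position(); robot.servo_line([p[0],p[1],.26],speed=.15)
A=[((.5983,-.3104),146),((.5062,-.3145),123),((.4143,-.3186),80)]
S={1:((.5982,.0889),-54.0),2:((.6019,-.0110),-19.0),3:((.6058,-.1108),68.7)}
def plan(c,sl,s,sa):
    """grip yaw giving reachable pick and place with the wrist well inside its range"""
    dl=(sa-sl+90)%180-90; best=None
    for psi in range(-180,180,10):
        qs=[robot.ik(P,down(y)) for P,y in (([*c,.25],psi),([*c,.099],psi),([*s,.271],psi+dl),([*s,.108],psi+dl))]
        if any(q is None for q in qs): continue
        # closing direction across the rack row preferred
        k=max(abs(q[5]) for q in qs)+60*abs(math.cos(math.radians(psi)))
        if best is None or k<best[0]: best=(k,psi)
    print('delta',dl,'psi',best); return best[1],best[1]+dl
E
python3 - <<'E'
from arb import *
sl=[slot(None,np.array(c),t) for c,t in A]; print(sl)
c=A[1][0]; s,sa=S[1]; psi,psi2=plan(c,sl[1],s,sa); pickarb(c,psi); print(lower(s,psi2))
E
```

```text
slot 144.5 148.5 n 20
slot 119.5 124.5 n 4
slot 77.0 81.5 n 7
[np.float64(146.5), np.float64(122.0), np.float64(79.25)]
delta 4.0 psi (np.float64(82.16658852392865), -170)
pick width mm 43.999350852614086 29.998953938484192 53.25
held 44.00324236456692 F [ 0.1 -0.  -6.5]
home z 0.12699999999999997 [-1.1 -0.4 -3.1] -4.9 [0.5984 0.0889 0.1093] 63.1667
0.12699999999999997
```

It went home with almost no force. I'll release it, check it, and do the next one.

```bash
python3 - <<'E'
from arb import *
release()
c=A[0][0]; s,sa=S[2]; psi,psi2=plan(c,146.3,s,sa); pickarb(c,psi); z=lower(s,psi2)
if z<.1275:
    release()
    c=A[2][0]; s,sa=S[3]; psi,psi2=plan(c,79.4,s,sa); pickarb(c,psi); z=lower(s,psi2)
    if z<.1275: release()
print(z,robot.read_t())
E
```

```text
delta 14.699999999999989 psi (np.float64(70.88795714724378), -180)
pick width mm 39.70478335494567 29.9975448846817 68.6083
held 39.68372847759002 F [-0.3 -0.2 -5.4]
home z 0.12699999999999997 [-0.8 -0.6 -4.4] -5.2 [ 0.6021 -0.011   0.1092] 78.1417
delta -10.700000000000003 psi (np.float64(78.4812645094598), -180)
pick width mm 48.19578165394327 30.000549852848053 83.4
held 47.65486867161143 F [-0.4 -0.1 -7. ]
home z 0.12699999999999997 [-0.9  0.6 -2.8] -7.7 [ 0.606  -0.1108  0.1094] 92.875
0.12699999999999997 94.6083
```

Now I'll check seat heights, axes, covers and bystanders.

```bash
python3 - <<'E'
from arb import *
for i in (1,2,3):
    s=np.array(S[i][0]); look(s,-90,.30,f'f{i}.png',.07); im,d,T,k,D=load(f'f{i}'); X=cloud(d,T,k,D); r=np.hypot(X[...,0]-s[0],X[...,1]-s[1])
    W=X[(d>0)&(r<.035)&(X[...,2]>.15)&(X[...,2]<.18)]; t=W[W[:,2]>W[:,2].max()-.004]
    c,rad=cv2.minEnclosingCircle((t[:,:2]*1000).astype(np.float32)); Fz=X[(d>0)&(r>.0225)&(r<.0245)&(X[...,2]<.11)&(X[...,2]>.085)]
    print(i,'top z',np.median(t[:,2]).round(4),'top centre-spindle mm',np.round(np.array(c)-s*1000,1),'flange top z',np.percentile(Fz[:,2],90).round(4) if len(Fz) else None)
robot.goto([.45,-.05,.36],down(-90)); robot.dwell(.3); grab('scene','fin.png'); print(robot.read_t())
E
```

```text
1 top z 0.1599 top centre-spindle mm [ 0.4 -0. ] flange top z None
2 top z 0.16 top centre-spindle mm [0.4 0. ] flange top z 0.0966
3 top z 0.1597 top centre-spindle mm [ 0.3 -0.2] flange top z None
98.7583
```

View pics/fin.png

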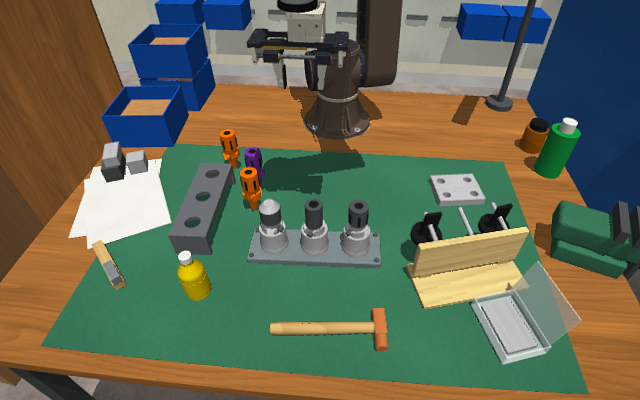

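The final picture shows three arbors seated at (270,225), (314,225) and (357,225), all with their tops at z = 0.160, which is fully home. Both covers hang at (427,230) and (495,220), the rack is empty, and the bystanders haven't moved.

```bash
python3 -c "
from rig import robot
print(robot.job_done())"
```

```text
the job is handed in; nothing more can be done
None
```

I handed the job in at about 99 s: all three arbors are fully home over the dogs, both covers found hang on pegs, and the oil bottle, mallet and die plate were not touched; no verdict came back.

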